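Pin the hinged handle clamp shut and hold it squeezed

TASK

The split wooden handle of a hall brush lies between the two bars of the hinged clamp on the bench: swing the open bar fully shut, then take the steel pin with the tall round knob from the peg block and push it all the way down through the holes in both lugs. Then pinch the two bars together, one finger on the outer side of each bar, and finish while still holding them firmly squeezed; do not let go at the end. Leave the other pegs and everything else on the bench where they are.

Things in the scene. Friction and masses are not known exactly. Their poses are not given: they have to be found in the camera images.
- clamp: the clamp's plywood base board, 280 x 130 x 12 mm, screwed to the bench. Origin: centre of its underside, on the bench. Its x axis runs along the bars from the hinge (at x = -110 mm) to the pin hole (at x = +90 mm); its y axis points to the side on which the swinging bar opens; z up. The seam between the closed bars, with the 15 mm thick split handle in it, is y = 0.
- hinge (a point): point on the vertical hinge axis of the clamp, 35 mm above the bench; the axes are those of the board.
- swing_bar (a joint): angle of the swinging bar (rad): 0 = fully shut (a firm stop), grows as it swings out about the vertical hinge, at most 1.2. A stiff hinge: it stays where it is left and takes about 0.2 N m to move (some 2 N at the middle of the bar).
- fixed_bar: the wooden bar fixed to the board: 16 mm thick, 157 mm long (20 to 177 mm from the hinge), from 14 to 56 mm above the bench; when the clamp is shut it fills y = -24 to -8 mm of the board's frame. Origin on the hinge axis at bench height, axes as the board. At its far end a 40 x 48 mm aluminium lug, 14 to 34 mm above the bench, has the lower pin hole.
- fixed_mid (a point): middle of the fixed bar, a good place to pinch: 110 mm from the hinge, in the middle of the bar's 16 mm thickness, 35 mm above the bench.
- swing_mid (a point): middle of the swinging bar (same size as the fixed bar, y = +8 to +24 mm when shut): 110 mm from the hinge, mid-thickness, 35 mm above the bench; turns with the bar. Its own x axis runs along the bar away from the hinge, its y axis points out of the bar's outer face, 8 mm away. With the clamp shut the two bars together are 48 mm wide over their outer faces.
- upper_hole (a point): centre of the mouth of the hole in the swinging bar's lug (40 x 48 mm aluminium plate, 38 to 56 mm above the bench): round, 15 mm across, straight through with a 2 mm chamfer, 200 mm from the hinge; the point is on the lug's top face, 56 mm above the bench, and turns with the bar.
- lower_hole (a point): centre of the mouth of the matching hole (15 mm, through) in the fixed bar's lug, on that lug's top face, 34 mm above the bench. When the bar is shut it lies straight under the upper hole.
- pin_knob (a point): the steel pin, 80 mm long, 0.14 kg: a round knob 22 mm across and 40 mm tall on top of a shaft 12 mm thick and 40 mm long with a tapered foot. The point is the centre of the knob, 60 mm above the foot; z runs along the pin, up. At the start it stands in one of the three holes of the peg block, the knob's shoulder on the block's top (45 mm above the bench); pushed home in the clamp, the shoulder sits on the upper lug and the foot is 16 mm above the bench.
- pin_foot (a point): the lower end of the pin's shaft, on its axis, 60 mm below the centre of the knob.
- peg_block: wooden block 170 x 50 x 45 mm fixed to the bench, with three 15 mm through holes in a row along its x axis at -55, 0 and +55 mm, holding the pin, the plug and the dowel in any order. Origin: centre of its underside.
- plug: bystander in the peg block: steel plug with a flat mushroom head 32 mm across and 12 mm tall, its top 57 mm above the bench. Origin at its foot.
- dowel: bystander in the peg block: plain steel rod 12 mm thick, 65 mm long, no knob, standing on the bench. Origin at its foot.
- scoop: bystander: scoop with a handle, 190 mm long, 40 mm high, lying beyond the clamp and peg block. Origin under the scoop.
- brush: bystander: hand brush 245 mm long, 45 mm high, lying beyond the clamp. Origin under it, at the handle end of its head.
- key_dish: bystander: ceramic dish, 80 mm across, 28 mm high, between the robot and the peg block. Origin under its centre.
- screw_jar: bystander: jar 60 mm across, 80 mm tall, left of the clamp. Origin under its centre.
- shoehorn: bystander: flat steel shoehorn 200 mm long, 6 mm thick, left of the clamp. Origin under its middle.
Mind the look-alikes: they are no part of the job. Leave any blue, green or purple look-alike of the part that bears pin_knob alone.

How it is judged (in metres and radians):
On the way, in this order (a step that is already met when the one before it is completed fails the run):
1. the swinging bar is fully shut (value of joint swing_bar below 0.03 rad), for 0.2 s.
2. the pin is home through both lugs with the bar shut (value of joint swing_bar below 0.03 rad and horizontal distance between pin_foot and lower_hole below 0.005 m and z of pin_foot in the frame of clamp below 0.02 m and angle between pin_knob's own z axis and vertical below 0.12 rad), for 0.2 s.
At the end, for the whole second after the job is handed in: Through the last second: bar shut (within 0.03 rad); pin upright (0.12 rad) through both lugs, foot within 5 mm of the lower hole's axis and at most 20 mm above the bench (16 when home); fingers off the pin and pressing each bar with over 5 N (all of step 2 and contact force between the fingers and swing_bar above 5 N and contact force between the fingers and fixed_bar above 5 N and contact force between the fingers and pin below 0.5 N); the arm keeps its last pose, push and grip.
It fails at once if a bystander (another peg, scoop, brush, dish, jar or shoehorn) is moved by more than 30 mm (distance of any of plug, dowel, scoop, brush, key_dish, screw_jar, shoehorn from where it was at the start of the episode above 0.03 m).
It also fails if it takes over 58 s, if anything falls off the work surface, if the arm or the gripper's body presses on something with over 40 N, if the wrist force passes 120 N, or if a joint passes its speed limit or range.

ROBOT

A 6-joint arm with a two-finger parallel gripper is mounted at the origin on the work surface. World frame = base frame: x ahead of the robot, y to its left, z up, the work surface at z = 0. Lengths are in mm, angles in rad, forces in N, time in s.
With the tool pointing down it reaches from about 325 to 900 mm from the base axis. Payload 6.1 kg.
Tool frame: the origin (TCP) lies at the very end of the fingers, on their centre line; the grasp point (between the pads) lies env.grasp_offset behind it (env.grasp_offset is the distance from the TCP to the grasp point, in mm); z points along the fingers, y is the direction in which the jaws open and shut (so a half turn about z gives the same grasp; the last joint's range is limited). The gripper opens to 87 mm and grips with 3 to 60 N. Pads are 19 mm wide; open, the fingers measure 117 mm over their backs; the gripper's body (75 mm by 190 mm) begins 51 mm behind the grasp point.
Start: joints at [-1.365, 0.22, 1.526, -0, 1.395, -0.126], TCP at [203.584, -590.906, 222.538] pointing down, gripper open.
Joint ranges: [-2.98, 2.98], [-0.91, 2.08], [0.09, 2.57], [-1.24, 4.39], [0.2, 2.65], [-2.68, 2.68]. Speed limits (rad/s): [2.57, 2.57, 3.01, 3.14, 3.14, 3.14].

INTERFACE

Orientations are given as a 3x3 rotation matrix whose columns are the frame's x, y, z axes.
In Python, from cell import env gives the robot as it stands.
- The arm moves only by the tool move_arm, never from a script. Its argument "series" is a list of rows, each a list of 4 numbers: the shift along the tool's x, y, z in m, then the turn about the tool's z in rad. In form: [[dx, dy, dz, turn], ...]. A call has 1 to 10 rows; each row is the pose to reach, as a shift and turn from the pose measured when the call began, along the tool's axes at that moment; what a row does not reach only later rows make up. A row lasts 1/10 s, in which the tool goes at most 50 mm and 8.59 degrees, less where a joint would pass 70% of its speed; a pose out of reach is approached as far as the arm can. A call with a gripper value outside its range is refused whole. "jaw" is the opening, from -1 (shut) to 1 (fully open), set as the call begins (left out, the last holds). The fingers move at their own pace and stop on an object; the grip force is fixed at half the most. Time passes only in rows, so rows that repeat a pose let the fingers close. It gives the time, the measured TCP pose, the force and the opening at its end, in the units of the state.
- env.get_obs(): the state, without advancing time (a new reading comes with each control period).
- env.snapshot(name): name is "scene" or "top"; returns the picture (420x560x3 uint8, red, green, blue); there is no depth.
- env.camera_params(name): a dict with "fov_y" (degrees; the focal length in pixels is half the picture's height over the tangent of half this angle, whatever the lens; pixels are square), "cx", "cy" (the principal point, pixels), "rvec" (rotation vector, rad) and "tvec" (3), from world to camera coordinates, as OpenCV has them. Camera axes: x right, y down, z forward; pixel columns grow to the right and rows downward; lengths in mm; the calibration is good to about 2 mm. A picture is of the moment at which its call begins. camera_params takes no time and is no camera call.
- env.job_done(): hands the job in, once; it reports no verdict.
Trained networks look in the newest picture that a camera, given by its name, has taken for a name from the list of things; names that differ only in an ending like _2 or _b are one class to them, and where a whole thing is asked for, a point or a joint stands for the part that bears it (a point fixed in the world has none). Each returns a list of dicts, best first, with "score" (0 to 1); they miss things now and then, are a little off and sometimes report something else, mostly with a low value. They report only what shows in the picture. A call takes as long as a camera call. They do not tell look-alikes from the thing itself.
- env.recognise(camera, label): "bbox" ([left, top, right, bottom] in pixels, round what is visible of it).
- env.spot_point(camera, label): "point" ([column, row] in pixels: a listed point, or the origin of a listed thing).
The state is a dict: "clock": time; "joint_pos": joint angles; "joint_velocities": joint speeds; "effort": joint torques, N m; "tcp_pos": TCP position; "tool_rot": TCP orientation; "wrist_force": force on the tool from outside, world axes, zero at the start; "moment": the same for the moment, N m; "grip_width": finger opening in mm.
Only numpy, scipy, OpenCV 4.12 (cv2) and the standard library are available. Lean on these libraries where they do the work, as an engineer would, in place of code of your own. Each camera call takes 0.05 s, during which the arm holds its last target. There are 200 camera calls.

## Working session

There is one attempt and no reset: what is moved stays moved. The work goes in short steps, Python scripts to look and compute and a tool call to move; the robot and the scene stay as the last step left them, time stands still between calls to the robot, and variables do not carry over. Pictures are saved under pics/ and viewed, about 8 in all and at most 12, crops included, and the job is handed in when it is done.

Besides the shell and the picture viewer there is one more tool, called after "Call:" in YAML: its name, and indented under it one key for each argument. move_arm: Moves the arm, as the interface text tells. Its arguments: {"type":"object","properties":{"series":{"type":"array","items":{"type":"array","items":{"type":"number"}}},"jaw":{"type":"number"}},"required":["series"]}

```bash
ls; mkdir -p pics; cat > h.py <<'E'
import numpy as np, cv2
from cell import env
def ray(cam,px):
    p=env.camera_params(cam); f=210/np.tan(np.radians(p['fov_y'])/2)
    R=cv2.Rodrigues(np.array(p['rvec'],float))[0]; t=np.array(p['tvec'],float).ravel()
    d=R.T@np.array([(px[0]-p['cx'])/f,(px[1]-p['cy'])/f,1.]); return -R.T@t,d
def at_z(cam,px,z):
    c,d=ray(cam,px); return c+d*(z-c[2])/d[2]
def proj(cam,X):
    p=env.camera_params(cam); f=210/np.tan(np.radians(p['fov_y'])/2)
    R=cv2.Rodrigues(np.array(p['rvec'],float))[0]; t=np.array(p['tvec'],float).ravel()
    c=R@np.array(X,float)+t; return [p['cx']+f*c[0]/c[2],p['cy']+f*c[1]/c[2]]
def tri(pa,pb):
    (a,d),(b,e)=ray('scene',pa),ray('top',pb)
    s=np.linalg.lstsq(np.c_[d,-e],b-a,rcond=None)[0]
    x,y=a+d*s[0],b+e*s[1]; return (x+y)/2,np.linalg.norm(x-y)
def snap(cam,name,crop=None,k=1):
    im=env.snapshot(cam)
    if crop: l,t,r,b=crop; im=im[t:b,l:r]
    im=cv2.resize(im,None,fx=k,fy=k,interpolation=cv2.INTER_CUBIC)
    cv2.imwrite(f'pics/{name}.png',im[...,::-1]); 
E
python3 - <<'E'
from h import *
np.set_printoptions(precision=1,suppress=True)
print(env.grasp_offset)
snap('scene','s0',k=1.4);snap('top','t0',k=1.4)
Z=dict(hinge=35,fixed_mid=35,swing_mid=35,upper_hole=56,lower_hole=34,pin_knob=65,clamp=0,peg_block=0,pin_foot=5,plug=5,dowel=0,key_dish=0,screw_jar=0,scoop=0,brush=0,shoehorn=0)
for n,z in Z.items():
    for c in('top','scene'):
        for r in env.spot_point(c,n)[:3]:
            print(n,c,round(r['score'],2),np.round(r['point'],1),at_z(c,r['point'],z))
for c in('top','scene'):
    p=env.camera_params(c); print(c,p,ray(c,(280,210))[0])
o=env.get_obs();print(o['clock'],o['tool_rot'],o['tcp_pos'])
E
```

```text
pics
18.700000000000003
hinge top 0.75 [276.8 207.3] [615.6  52.5  35. ]
hinge scene 0.72 [277.2 233.1] [606.7  46.6  35. ]
fixed_mid top 0.78 [231.  206.1] [617.3 161.8  35. ]
fixed_mid scene 0.69 [307.6 214.8] [623.8 153.9  35. ]
swing_mid top 0.61 [241.2 235.5] [547.3 135.7  35. ]
swing_mid top 0.39 [116.9 301.3] [392.6 417.8  35. ]
swing_mid scene 0.93 [279.1 206.5] [541.7 128.7  35. ]
upper_hole top 0.82 [202.6 254.3] [501.5 220.8  56. ]
upper_hole scene 0.63 [284.  179.3] [490.2 209.9  56. ]
upper_hole scene 0.6 [278.1 243. ] [645.3   6.4  56. ]
upper_hole scene 0.23 [151.7 303.9] [ 553.2 -318.5   56. ]
lower_hole top 0.55 [187.6 207.2] [613.6 265.5  34. ]
lower_hole top 0.22 [112.2 208.4] [608.7 445.   34. ]
lower_hole scene 0.57 [324.  190.9] [596.1 265.2  34. ]
pin_knob top 0.68 [383.  273.7] [ 462.2 -188.7   65. ]
pin_knob top 0.6 [466.1 251.2] [ 514.7 -379.1   65. ]
pin_knob top 0.54 [462.6 231.5] [ 559.6 -373.7   65. ]
pin_knob scene 0.75 [166.1 251.3] [ 459.7 -200.4   65. ]
pin_knob scene 0.65 [127.1 319.9] [ 553.4 -382.1   65. ]
pin_knob scene 0.56 [111.2 305.7] [ 495.6
[... 1455 characters left out ...]
scoop scene 0.38 [305.3 217.7] [603.9 170.1   0. ]
brush top 0.83 [267.3 137.9] [799.8  79.2   0. ]
brush scene 0.74 [338.1 269.5] [786.6  75.2   0. ]
shoehorn top 0.91 [109.6 207.2] [616.8 466.8   0. ]
shoehorn scene 0.66 [368.6 171.7] [624.1 464.8   0. ]
top {'fov_y': 57.717545038040754, 'cx': 280.5850828215856, 'cy': 212.14239676906115, 'rvec': array([ 2.2, -2.1,  0.2]), 'tvec': array([ 36.8, 603.3, 855.8])} [473.8  44.8 933.4]
scene {'fov_y': 48.7882446045879, 'cx': 277.4608004851143, 'cy': 214.91537271584377, 'rvec': array([ 2.2,  0.8, -0.4]), 'tvec': array([-487.1, -171.8, 1518. ])} [1181.8 -591.   908.3]
1.7 [[ 0.9  0.3 -0. ]
 [ 0.3 -0.9 -0. ]
 [-0.  -0.  -1. ]] [ 203.6 -590.9  222.5]
```

View pics/s0.png

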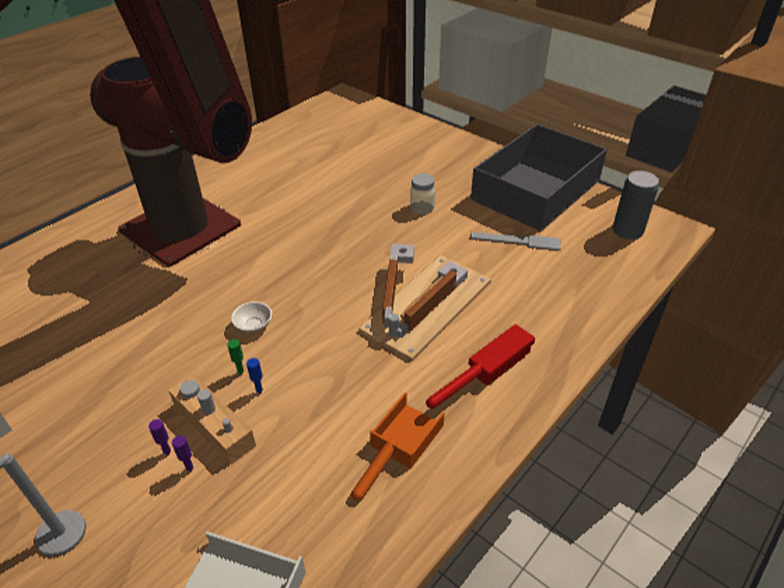

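View pics/t0.png

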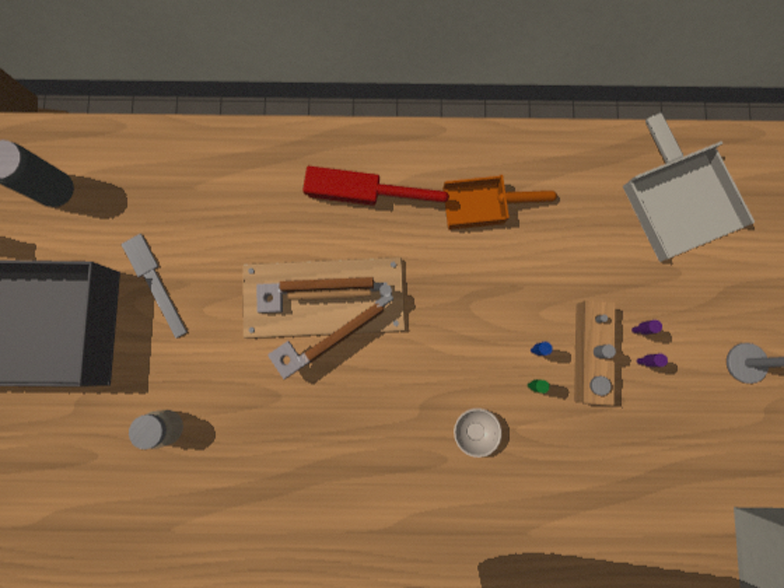

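```bash
python3 - <<'E'
from h import *
np.set_printoptions(precision=1,suppress=True)
a=env.snapshot('top');b=env.snapshot('scene')
A=cv2.resize(a[178:278,165:295],None,fx=6,fy=6,interpolation=cv2.INTER_CUBIC)
B=np.hstack([cv2.resize(x,(400,400),interpolation=cv2.INTER_CUBIC) for x in (a[210:290,385:465],b[260:340,105:185])])
cv2.imwrite('pics/c1.png',A[...,::-1]);cv2.imwrite('pics/c2.png',B[...,::-1])
for c in('top','scene'):
    for r in env.spot_point(c,'pin_knob')+env.recognise(c,'pin_knob'): print(c,{k:np.round(v,2) for k,v in r.items()})
E
```

```text
top {'point': array([429.6, 252.3]), 'score': np.float64(0.66)}
top {'point': array([383.3, 249.4]), 'score': np.float64(0.65)}
top {'point': array([383.4, 274.3]), 'score': np.float64(0.6)}
top {'point': array([467.3, 256.9]), 'score': np.float64(0.59)}
top {'point': array([460.6, 231.5]), 'score': np.float64(0.5)}
top {'bbox': array([426.6, 246.4, 437.2, 257. ]), 'score': np.float64(0.69)}
top {'bbox': array([450.2, 229.8, 474.4, 240.9]), 'score': np.float64(0.64)}
top {'bbox': array([378.2, 245.2, 391. , 254.4]), 'score': np.float64(0.53)}
top {'bbox': array([453.1, 251.9, 477.2, 261.3]), 'score': np.float64(0.52)}
scene {'point': array([113.3, 307.3]), 'score': np.float64(0.71)}
scene {'point': array([148.4, 284.8]), 'score': np.float64(0.65)}
scene {'point': array([181.7, 259.9]), 'score': np.float64(0.58)}
scene {'point': array([167.4, 251.6]), 'score': np.float64(0.5)}
scene {'point': array([127.2, 317.7]), 'score': np.float64(0.48)}
scene {'bbox': array([119.2, 309.3, 138.7, 333.4]), 'score': np.float64(0.75)}
scene {'bbox': array([178.3, 255. , 186.8, 279. ]), 'score': np.float64(0.7)}
scene {'bbox': array([141.6, 277.2, 154.4, 297.2]), 'score': np.float64(0.66)}
scene {'bbox': array([107.1, 299.5, 122.6, 325.5]), 'score': np.float64(0.5)}
scene {'bbox': array([161.3, 244.1, 178.1, 266.7]), 'score': np.float64(0.44)}
```

View pics/c1.png

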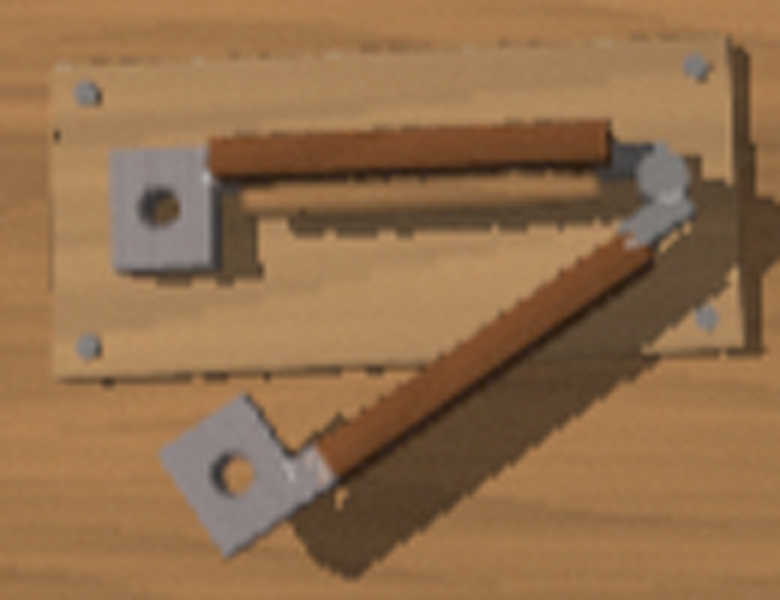

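View pics/c2.png

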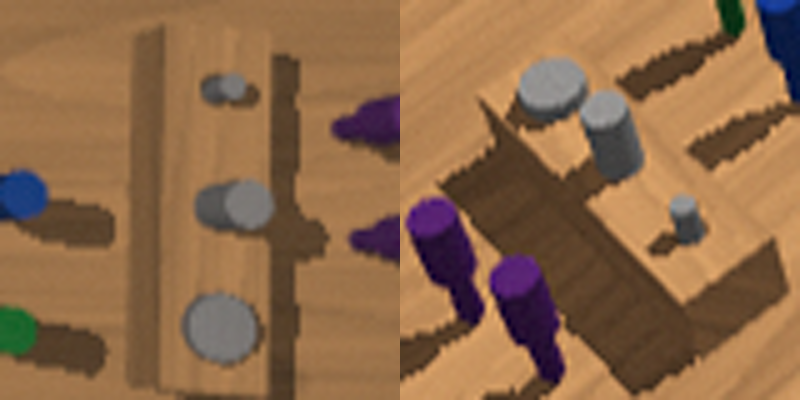

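```bash
python3 - <<'E'
from h import *
np.set_printoptions(precision=3,suppress=True)
g=lambda u,v:(u/6+165-.4,v/6+178-.4)
c=[at_z('top',g(*q),12)[:2] for q in((50,67),(728,38),(745,348),(57,380))]
c=np.array(c);print(c,np.linalg.norm(np.diff(c[[0,1,2,3,0]],axis=0),axis=1))
ctr=c.mean(0);v=(c[0]-c[1])+(c[3]-c[2]);ex=v/np.linalg.norm(v);ey=np.array([-ex[1],ex[0]])
print('ctr',ctr,'ex',ex)
lh=at_z('top',g(160,208),34)[:2];uh=at_z('top',g(232,475),56)[:2]
for n,p in(('lh',lh),('uh',uh),('hinge',at_z('top',g(662,172),58)[:2])):print(n,p,'board',(p-ctr)@ex,(p-ctr)@ey)
h=ctr-110*ex; w=uh-h; print('r',np.linalg.norm(w),'ang',np.arctan2(w@ey,w@ex),'hinge',h,'lh nominal',ctr+90*ex)
print('pin',at_z('top',(434.4,250.6),85),at_z('scene',(145.6,281.2),85),tri((145.6,281.2),(434.4,250.6)))
print('plug',at_z('top',(429,275),57),at_z('scene',(105+150/5,260+88/5),57))
print('purple foot', [at_z('scene',(105+x/5,260+y/5),0) for x,y in((70,315),(148,375))])
print(env.get_obs()['tool_rot'],env.get_obs()['wrist_force'])
E
```

```text
[[662.589 309.053]
 [677.919  30.854]
 [550.198  22.882]
 [534.266 299.664]] [278.621 127.969 277.24  128.666]
ctr [606.243 165.613] ex [-0.056  0.998]
lh [601.513 256.173] board 90.68258333473145 -0.3704229565563167
uh [495.942 219.034] board 59.540074580405594 107.12208989828851
hinge [614.371  56.677] board -109.22146193893745 -1.988297364490654
r 200.54670037900527 ang 0.5635023861866237 hinge [612.43   55.788] lh nominal [601.181 255.471]
pin [ 514.339 -298.946   85.   ] [ 513.688 -298.07    85.   ] (array([ 514.362, -298.474,   85.944]), np.float64(0.21607876138822904))
plug [ 460.296 -295.394   57.   ] [ 463.112 -297.839   57.   ]
purple foot [array([ 497.751, -383.224,    0.   ]), array([ 551.418, -378.763,    0.   ])]
[[ 0.945  0.326  0.   ]
 [ 0.326 -0.945 -0.   ]
 [-0.     0.    -1.   ]] [-0.225  0.159  0.536]
```

```bash
cat >> h.py <<'E'
np.set_printoptions(precision=4,suppress=True)
H=np.array([612.4,55.8]);EX=np.array([-.056,.998]);EY=np.array([-.998,-.056])
def cl(x,y): return H+(x)*EX+y*EY   # x from hinge
def go(x,y,z,phi):
    o=env.get_obs();R=np.array(o['tool_rot']);p=np.array(o['tcp_pos'])
    d=R.T@(np.array([x,y,z])-p)/1000; ph=np.arctan2(R[1,0],R[0,0])
    print('t',o['clock'],'at',p,'phi',ph,'F',o['wrist_force'],'w',o['grip_width'],'-> delta',d,'turn',-(phi-ph))
E
python3 -c "
from h import *
go(494,143,200,1.627)"
```

```text
t 2.0 at [ 203.5876 -590.9186  222.5499] phi 0.3317633968374422 F [-0.2255  0.1585  0.5364] w 87.1897878944428 -> delta [ 0.5136 -0.5993  0.0225] turn -1.2952366031625577
```

Call:
move_arm:
  jaw: -1
  series:
    - [0.029,-0.033,0,-0.07]
    - [0.057,-0.067,0,-0.14]
    - [0.086,-0.1,0,-0.21]
    - [0.114,-0.133,0,-0.28]
    - [0.143,-0.167,0,-0.35]
    - [0.171,-0.2,0,-0.42]
    - [0.2,-0.233,0,-0.5]
    - [0.228,-0.266,0,-0.57]
    - [0.257,-0.3,0,-0.64]
    - [0.285,-0.333,0,-0.71]

```text
clock: 3.0
tcp_pos: [365.0, -181.6, 222.9]
tool_rot: [[0.502, 0.865, 0.001], [0.865, -0.502, -0.001], [0.0, 0.001, -1.0]]
wrist_force: [1.3, 0.3, -0.3]
grip_width: 15.0
```

```bash
python3 -c "
from h import *
go(494,143,120,1.627)"
```

```text
t 3.0 at [ 364.9501 -181.5845  222.8817] phi 1.0443119692798954 F [ 1.3079  0.272  -0.3092] w 15.002611304988005 -> delta [ 0.3455 -0.0516  0.1028] turn -0.5826880307201046
```

Call:
move_arm:
  series:
    - [0.045,-0.007,0.01,-0.08]
    - [0.09,-0.014,0.02,-0.16]
    - [0.135,-0.02,0.03,-0.24]
    - [0.18,-0.027,0.05,-0.32]
    - [0.225,-0.034,0.065,-0.4]
    - [0.27,-0.04,0.08,-0.48]
    - [0.31,-0.046,0.09,-0.55]
    - [0.3455,-0.0516,0.103,-0.583]
    - [0.3455,-0.0516,0.103,-0.583]
    - [0.3455,-0.0516,0.103,-0.583]

```text
clock: 4.0
tcp_pos: [493.6, 143.4, 119.3]
tool_rot: [[-0.058, 0.998, -0.0], [0.998, 0.058, -0.001], [-0.001, -0.0, -1.0]]
wrist_force: [0.3, 0.3, 0.9]
grip_width: 0.8
```

```bash
python3 -c "
from h import *
go(494,143,30,1.627); go(565,173,30,1.627)"
```

```text
t 4.0 at [493.6186 143.4125 119.3353] phi 1.6290085318026313 F [0.2657 0.3076 0.8681] w 0.7740875763630329 -> delta [-0.0003  0.0004  0.0893] turn 0.002008531802631275
t 4.0 at [493.6186 143.4125 119.3353] phi 1.6290085318026313 F [0.2657 0.3076 0.8681] w 0.7740875763630329 -> delta [0.0255 0.073  0.0893] turn 0.002008531802631275
```

Call:
move_arm:
  series:
    - [0,0,0.03,0]
    - [0,0,0.06,0]
    - [0,0,0.085,0]
    - [0,0,0.089,0]
    - [0.004,0.01,0.089,0]
    - [0.007,0.02,0.089,0]
    - [0.011,0.03,0.089,0]
    - [0.014,0.04,0.089,0]
    - [0.018,0.05,0.089,0]
    - [0.021,0.06,0.089,0]

```text
clock: 5.0
tcp_pos: [553.6, 168.6, 30.8]
tool_rot: [[-0.059, 0.998, 0.001], [0.998, 0.059, -0.001], [-0.001, 0.001, -1.0]]
wrist_force: [-1.9, 1.0, 1.9]
grip_width: 0.3
```

```bash
python3 -c "
from h import *
go(*cl(120,38),30,1.627)"
```

```text
t 5.0 at [553.5703 168.5504  30.8014] phi 1.6293743743432059 F [-1.9204  0.9837  1.9169] w 0.29028679882076885 -> delta [0.004  0.0144 0.0008] turn 0.002374374343205865
```

Contact made (~2 N). Push on in small steps.

Call:
move_arm:
  series:
    - [0.002,0.004,0,0]
    - [0.003,0.007,0,0]
    - [0.003,0.01,0,0]
    - [0.003,0.012,0,0]
    - [0.003,0.014,0,0]
    - [0.003,0.014,0,0]

```text
clock: 5.6
tcp_pos: [567.4, 172.3, 30.7]
tool_rot: [[-0.058, 0.998, 0.001], [0.998, 0.058, -0.001], [-0.001, 0.001, -1.0]]
wrist_force: [-1.6, 1.4, 0.2]
grip_width: 0.6
```

Call:
move_arm:
  series:
    - [0,0.002,0,0]
    - [0,0.004,0,0]
    - [0,0.005,0,0]
    - [0,0.005,0,0]

```text
clock: 6.0
tcp_pos: [572.1, 172.6, 30.6]
tool_rot: [[-0.058, 0.998, -0.0], [0.998, 0.058, -0.001], [-0.001, -0.0, -1.0]]
wrist_force: [-3.8, 1.0, 0.4]
grip_width: 0.9
```

Call:
move_arm:
  series:
    - [0,0.002,0,0]
    - [0,0.003,0,0]
    - [0,0.004,0,0]
    - [0,0.004,0,0]

```text
clock: 6.4
tcp_pos: [572.2, 172.7, 30.4]
tool_rot: [[-0.059, 0.998, -0.009], [0.998, 0.059, -0.002], [-0.001, -0.009, -1.0]]
wrist_force: [-17.0, -0.8, 13.7]
grip_width: 0.5
```

```bash
python3 -c "
from h import *
a=env.snapshot('top');A=cv2.resize(a[178:278,165:295],None,fx=6,fy=6,interpolation=cv2.INTER_CUBIC)
cv2.imwrite('pics/c3.png',A[...,::-1]); go(*cl(120,38),30,1.627)"
```

```text
t 6.45 at [572.2433 172.725   30.4449] phi 1.6297329755667271 F [-17.0759   0.1284  14.232 ] w 0.26940644932959906 -> delta [ 0.001  -0.0044  0.0005] turn 0.002732975566727136
```

Call:
move_arm:
  jaw: 1
  series:
    - [0,-0.03,0,0]
    - [0,-0.07,-0.02,0]
    - [-0.02,-0.09,-0.06,0.05]
    - [-0.06,-0.09,-0.1,0.15]
    - [-0.1,-0.09,-0.14,0.3]
    - [-0.15,-0.09,-0.14,0.45]
    - [-0.2,-0.09,-0.14,0.6]
    - [-0.25,-0.09,-0.14,0.75]
    - [-0.3,-0.09,-0.14,0.9]
    - [-0.345,-0.08,-0.14,1.05]

```text
clock: 7.45
tcp_pos: [512.5, -173.4, 172.4]
tool_rot: [[0.84, 0.542, -0.007], [0.542, -0.84, -0.004], [-0.008, -0.001, -1.0]]
wrist_force: [0.8, -0.0, 0.3]
grip_width: 72.5
```

```bash
python3 -c "
from h import *
a=env.snapshot('top');A=cv2.resize(a[178:278,165:295],None,fx=6,fy=6,interpolation=cv2.INTER_CUBIC)
cv2.imwrite('pics/c4.png',A[...,::-1]); go(514.2,-298.3,150,0)"
```

```text
t 7.5 at [ 514.261  -180.7497  172.827 ] phi 0.5615114262350833 F [-2.2726 -5.4909  0.7949] w 76.12782689407273 -> delta [-0.0624  0.0993  0.0239] turn 0.5615114262350833
```

View pics/c4.png

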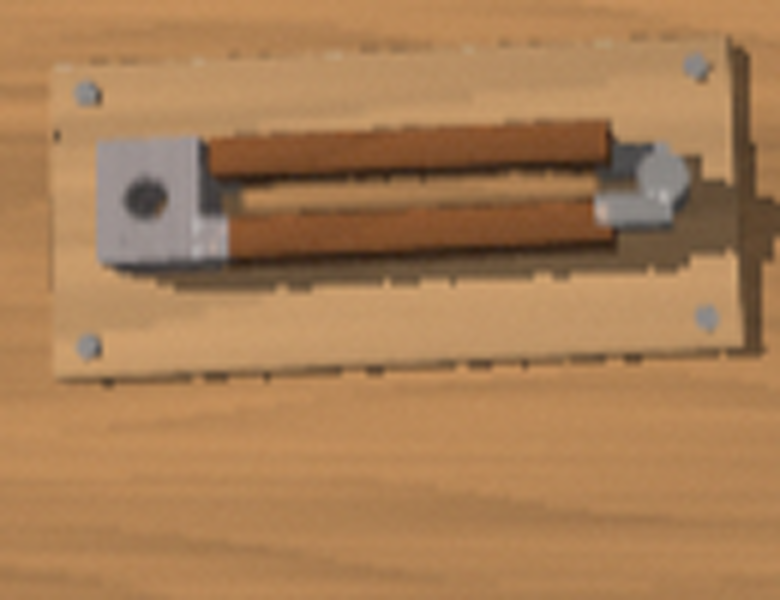

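Call:
move_arm:
  jaw: 0.2
  series:
    - [-0.015,0.025,0.01,0.14]
    - [-0.03,0.05,0.01,0.28]
    - [-0.045,0.075,0.02,0.42]
    - [-0.0624,0.0993,0.024,0.5615]
    - [-0.0624,0.0993,0.024,0.5615]
    - [-0.0624,0.0993,0.024,0.5615]

```text
clock: 8.1
tcp_pos: [514.2, -298.9, 149.9]
tool_rot: [[1.0, 0.001, -0.004], [0.001, -1.0, -0.01], [-0.004, 0.01, -1.0]]
wrist_force: [0.2, -0.1, -0.6]
grip_width: 53.6
```

```bash
python3 -c "
from h import *
g=lambda u,v:(u/6+165-.4,v/6+178-.4)
print('uh',at_z('top',g(146,199),56), 'plan',cl(200,0))
go(514.2,-298.3,49,0)"
```

```text
uh [601.8517 256.581   56.    ] plan [601.2 255.4]
t 8.1 at [ 514.1855 -298.852   149.8729] phi 0.0006320918784476687 F [ 0.2263 -0.0682 -0.6181] w 53.57336993541058 -> delta [ 0.0004 -0.0015  0.1009] turn 0.0006320918784476687
```

Call:
move_arm:
  series:
    - [0,0,0.03,0]
    - [0,-0.001,0.06,0]
    - [0,-0.001,0.085,0]
    - [0,-0.0015,0.1,0]
    - [0,-0.0015,0.101,0]
    - [0,-0.0015,0.101,0]

```text
clock: 8.7
tcp_pos: [514.4, -298.1, 49.6]
tool_rot: [[1.0, 0.002, -0.004], [0.002, -1.0, -0.01], [-0.004, 0.01, -1.0]]
wrist_force: [-0.3, 0.1, 0.2]
grip_width: 52.3
```

```bash
python3 -c "
from h import *
go(514.2,-298.3,49,0)"
```

```text
t 8.7 at [ 514.3565 -298.0781   49.595 ] phi 0.001991328986141132 F [-0.3165  0.0564  0.1861] w 52.32449269248441 -> delta [-0.0002  0.0002  0.0006] turn 0.001991328986141132
```

Call:
move_arm:
  jaw: -1
  series:
    - [0,0,0,0]
    - [0,0,0,0]
    - [0,0,0,0]
    - [0,0,0,0]
    - [0,0,0,0]
    - [0,0,0,0]

```text
clock: 9.3
tcp_pos: [514.5, -298.4, 50.0]
tool_rot: [[1.0, 0.002, -0.003], [0.002, -1.0, -0.011], [-0.003, 0.011, -1.0]]
wrist_force: [-0.3, -0.0, 2.4]
grip_width: 21.0
```

Call:
move_arm:
  series:
    - [0,0,-0.015,0]
    - [0,0,-0.04,0]
    - [0,0,-0.08,0]
    - [0,0,-0.12,0]
    - [0,0,-0.12,0]

```text
clock: 9.8
tcp_pos: [518.3, -299.4, 178.2]
tool_rot: [[1.0, 0.002, 0.006], [0.002, -1.0, -0.018], [0.006, 0.018, -1.0]]
wrist_force: [1.3, -0.5, 0.2]
grip_width: 21.1
```

```bash
python3 -c "
from h import *
go(601.5,256,170,1.627)"
```

```text
t 9.8 at [ 518.3417 -299.441   178.205 ] phi 0.0020546744892776195 F [ 1.335 -0.492  0.207] w 21.11865037153325 -> delta [ 0.0842 -0.5553 -0.0011] turn -1.6249453255107225
```

Call:
move_arm:
  series:
    - [0.007,-0.04,0,-0.13]
    - [0.014,-0.085,0,-0.27]
    - [0.021,-0.13,0,-0.4]
    - [0.028,-0.175,0,-0.54]
    - [0.035,-0.22,0,-0.67]
    - [0.042,-0.265,0,-0.8]
    - [0.049,-0.31,0,-0.93]
    - [0.056,-0.355,0,-1.06]
    - [0.062,-0.4,0,-1.19]
    - [0.068,-0.44,0,-1.3]

```text
clock: 10.8
tcp_pos: [584.7, 142.9, 170.6]
tool_rot: [[0.26, 0.966, 0.005], [0.965, -0.26, -0.017], [-0.015, 0.01, -1.0]]
wrist_force: [0.9, -0.1, -0.9]
grip_width: 21.5
```

```bash
python3 -c "
from h import *
go(601.5,256,140,1.627)"
```

```text
t 10.8 at [584.7233 142.9454 170.5934] phi 1.3076732126336608 F [ 0.9269 -0.0594 -0.8879] w 21.479485617766468 -> delta [ 0.114  -0.0135  0.0287] turn -0.31932678736633924
```

Call:
move_arm:
  series:
    - [0.04,-0.005,0.01,-0.11]
    - [0.08,-0.01,0.02,-0.22]
    - [0.105,-0.013,0.029,-0.319]
    - [0.114,-0.0135,0.0287,-0.319]
    - [0.114,-0.0135,0.0287,-0.319]
    - [0.114,-0.0135,0.0287,-0.319]
    - [0.114,-0.0135,0.0287,-0.319]

```text
clock: 11.5
tcp_pos: [601.9, 254.6, 140.7]
tool_rot: [[-0.053, 0.999, 0.006], [0.998, 0.053, -0.018], [-0.018, 0.005, -1.0]]
wrist_force: [0.3, 0.3, -1.0]
grip_width: 21.2
```

```bash
python3 -c "
from h import *
go(601.5,256,140,1.627)
a=env.snapshot('top');b=env.snapshot('scene')
print(proj('scene',(601.5,256,56)))
B=np.hstack([cv2.resize(x,(400,500),interpolation=cv2.INTER_CUBIC) for x in (a[160:260,150:230],b[130:230,285:365])])
cv2.imwrite('pics/c5.png',B[...,::-1])
print(env.spot_point('scene','pin_foot')[:2],env.spot_point('scene','pin_knob')[:2],env.spot_point('top','pin_knob')[:2])
"
```

```text
t 11.5 at [601.8578 254.631  140.6826] phi 1.6242025851041846 F [ 0.3041  0.3066 -0.9693] w 21.213615434144284 -> delta [ 0.0014 -0.0003  0.0007] turn -0.00279741489581542
[np.float64(323.9925479410143), np.float64(187.39891231269337)]
[{'point': [120.5, 325.0], 'score': 0.7}, {'point': [323.1, 179.3], 'score': 0.6}] [{'point': [127.2, 319.8], 'score': 0.78}, {'point': [167.4, 249.3], 'score': 0.56}] [{'point': [386.8, 252.0], 'score': 0.68}, {'point': [461.9, 231.9], 'score': 0.49}]
```

View pics/c5.png

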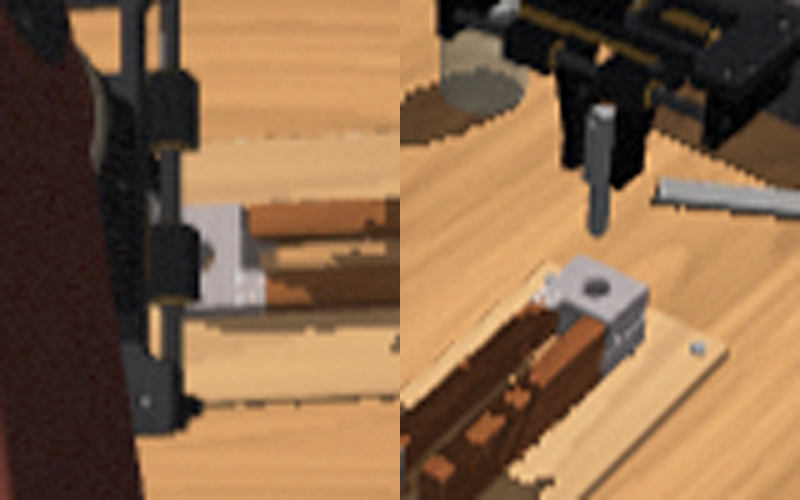

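```bash
python3 -c "
from h import *
for z in (56,95,96,175,176): print(z,proj('scene',(601.9,254.6,z)))
print('hole',at_z('scene',(324,187),56),'foot',at_z('scene',(324,175.5),95.5),'top',at_z('scene',(325.4,151.2),175.5))
"
```

```text
56 [np.float64(323.80855457871576), np.float64(187.69650457917007)]
95 [np.float64(324.5797086765138), np.float64(176.99911204860075)]
96 [np.float64(324.599899574524), np.float64(176.71902540680463)]
175 [np.float64(326.2653081586359), np.float64(153.61660087337413)]
176 [np.float64(326.2873192660411), np.float64(153.31126442166033)]
hole [600.4415 257.4371  56.    ] foot [596.9539 258.4179  95.5   ] top [593.8569 261.4016 175.5   ]
```

```bash
python3 -c "
from h import *
go(601.4,257.2,107,1.627)
"
```

```text
t 11.75 at [601.7413 255.2683 140.4019] phi 1.6254194912998192 F [ 0.7523 -0.3361 -1.2612] w 21.084985549114474 -> delta [ 0.0025 -0.0004  0.0334] turn -0.0015805087001807827
```

Call:
move_arm:
  series:
    - [0.0025,-0.0005,0.01,0]
    - [0.0025,-0.0005,0.02,0]
    - [0.0025,-0.0005,0.03,0]
    - [0.0025,-0.0005,0.0334,0]
    - [0.0025,-0.0005,0.0334,0]
    - [0.0025,-0.0005,0.0334,0]

```text
clock: 12.35
tcp_pos: [601.3, 257.2, 106.9]
tool_rot: [[-0.055, 0.998, 0.006], [0.998, 0.055, -0.017], [-0.018, 0.005, -1.0]]
wrist_force: [-0.4, 0.2, -0.6]
grip_width: 21.1
```

```bash
python3 -c "
from h import *
snap('scene','c6',(300,140,360,200),9)
go(601.4,257.2,107,1.627)
for z in (56,62,67): print(z,proj('scene',(601.6,256.3,z)))
"
```

```text
t 12.4 at [601.5957 257.3015 107.314 ] phi 1.6254708200710926 F [-0.2612 -0.3555 -0.56  ] w 20.890979345225862 -> delta [-0.0001 -0.0002  0.0003] turn -0.0015291799289074426
56 [np.float64(324.08390167808477), np.float64(187.36214878912688)]
62 [np.float64(324.2012718068334), np.float64(185.74483952806946)]
67 [np.float64(324.29963943898287), np.float64(184.38937639482052)]
```

View pics/c6.png

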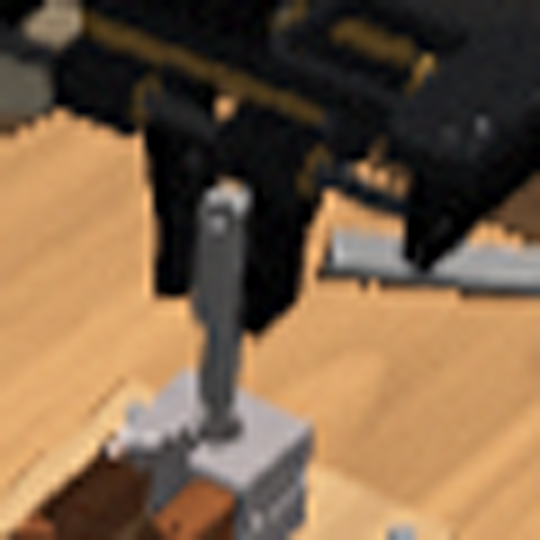

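Call:
move_arm:
  series:
    - [0,0,0.005,0]
    - [0,0,0.01,0]
    - [0,0,0.015,0]
    - [0,0,0.015,0]

```text
clock: 12.8
tcp_pos: [600.9, 256.8, 91.0]
tool_rot: [[-0.055, 0.998, 0.004], [0.998, 0.055, -0.018], [-0.018, 0.003, -1.0]]
wrist_force: [-0.6, 0.0, -1.2]
grip_width: 21.4
```

```bash
python3 -c "
from h import *
go(601.4,257.1,61,1.627)
"
```

```text
t 12.8 at [600.8875 256.7617  90.9561] phi 1.6254415562244695 F [-0.6153  0.0382 -1.1565] w 21.447499669328224 -> delta [0.0008 0.0004 0.0299] turn -0.0015584437755304936
```

Call:
move_arm:
  series:
    - [0.0005,0.0003,0.005,0]
    - [0.0005,0.0003,0.01,0]
    - [0.0006,0.0003,0.015,0]
    - [0.0006,0.0003,0.02,0]
    - [0.0006,0.0003,0.02,0]

```text
clock: 13.3
tcp_pos: [600.5, 256.8, 69.7]
tool_rot: [[-0.055, 0.999, 0.002], [0.998, 0.055, -0.018], [-0.018, 0.001, -1.0]]
wrist_force: [0.1, -0.6, -2.6]
grip_width: 21.1
```

Call:
move_arm:
  series:
    - [0,0,0.004,0]
    - [0,0,0.008,0]
    - [0,0,0.01,0]
    - [0,0,0.01,0]

```text
clock: 13.7
tcp_pos: [600.7, 256.6, 60.9]
tool_rot: [[-0.055, 0.999, 0.003], [0.998, 0.055, -0.018], [-0.019, 0.002, -1.0]]
wrist_force: [-3.8, -2.0, 5.6]
grip_width: 21.2
```

```bash
python3 -c "
from h import *
go(*cl(200,0),61,1.627)
"
```

```text
t 13.7 at [600.6971 256.5829  60.9099] phi 1.6255086380401702 F [-3.8039 -2.0199  5.5607] w 21.225435164558277 -> delta [-0.0012  0.0004 -0.0001] turn -0.0014913619598297956
```

Call:
move_arm:
  series:
    - [0,0,0.001,0]
    - [0,0,0.002,0]
    - [0,0,0.002,0]

```text
clock: 14.0
tcp_pos: [600.7, 256.6, 60.8]
tool_rot: [[-0.055, 0.998, 0.003], [0.998, 0.055, -0.019], [-0.019, 0.002, -1.0]]
wrist_force: [-6.9, -1.9, 11.7]
grip_width: 21.0
```

Call:
move_arm:
  jaw: 0.2
  series:
    - [0,0,-0.001,0]
    - [0,0,-0.001,0]
    - [0,0,-0.001,0]
    - [0,0,-0.001,0]
    - [0,0,-0.001,0]

```text
clock: 14.5
tcp_pos: [600.6, 256.6, 61.5]
tool_rot: [[-0.055, 0.998, 0.002], [0.998, 0.055, -0.019], [-0.019, 0.001, -1.0]]
wrist_force: [1.1, 0.1, 0.2]
grip_width: 49.5
```

Call:
move_arm:
  series:
    - [0,0,-0.02,0]
    - [0,0,-0.05,0]
    - [0,0,-0.075,0]
    - [-0.04,0,-0.08,0]
    - [-0.085,0,-0.08,0]
    - [-0.09,0,-0.08,0]
    - [-0.09,0,-0.08,0]
  jaw: 1

```text
clock: 15.2
tcp_pos: [605.5, 166.9, 143.1]
tool_rot: [[-0.052, 0.999, 0.002], [0.998, 0.052, -0.019], [-0.019, 0.001, -1.0]]
wrist_force: [0.3, -0.1, 0.1]
grip_width: 86.5
```

```bash
python3 -c "
from h import *
snap('scene','c7',(270,130,360,250),5)
go(*cl(110,0),24,1.627)
"
```

```text
t 15.25 at [605.3526 168.0816 142.9531] phi 1.6242151323861573 F [-0.7723  0.0265  0.5604] w 86.77103209559068 -> delta [-0.0004  0.0006  0.119 ] turn -0.0027848676138426676
```

View pics/c7.png

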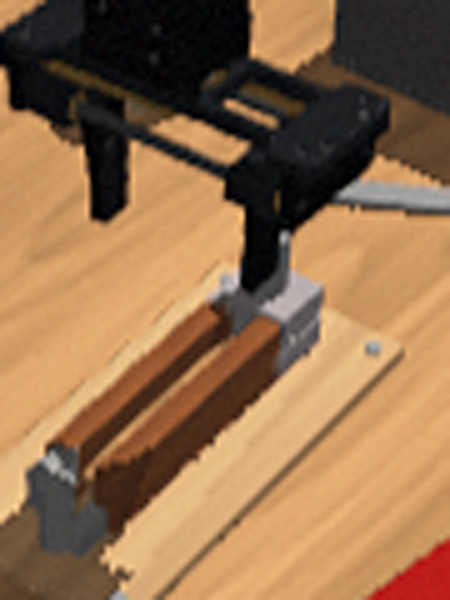

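Call:
move_arm:
  series:
    - [0,0.0006,0.03,0]
    - [0,0.0006,0.06,0]
    - [0,0.0006,0.085,0]
    - [0,0.0006,0.105,0]
    - [0,0.0006,0.115,0]
    - [0,0.0006,0.115,0]

```text
clock: 15.85
tcp_pos: [604.5, 166.9, 25.9]
tool_rot: [[-0.055, 0.999, -0.002], [0.998, 0.055, -0.019], [-0.018, -0.003, -1.0]]
wrist_force: [0.1, -0.7, 0.6]
grip_width: 87.3
```

Call:
move_arm:
  jaw: -1
  series:
    - [0,0,0,0]
    - [0,0,0,0]
    - [0,0,0,0]
    - [0,0,0,0]
    - [0,0,0,0]
    - [0,0,0,0]
    - [0,0,0,0]
    - [0,0,0,0]

```text
clock: 16.65
tcp_pos: [606.6, 166.9, 26.5]
tool_rot: [[-0.054, 0.999, 0.003], [0.998, 0.054, -0.018], [-0.018, 0.002, -1.0]]
wrist_force: [6.9, 0.3, -3.6]
grip_width: 47.6
```

```bash
python3 -c "
from h import *
snap('scene','c8',(270,130,360,250),5)
go(*cl(110,0),28,1.627)
"
```

```text
t 16.7 at [606.6452 166.9683  26.4936] phi 1.625207786699785 F [ 6.4228  1.0064 -3.1225] w 47.67717065365386 -> delta [-0.0014 -0.0005 -0.0015] turn -0.001792213300215062
```

View pics/c8.png

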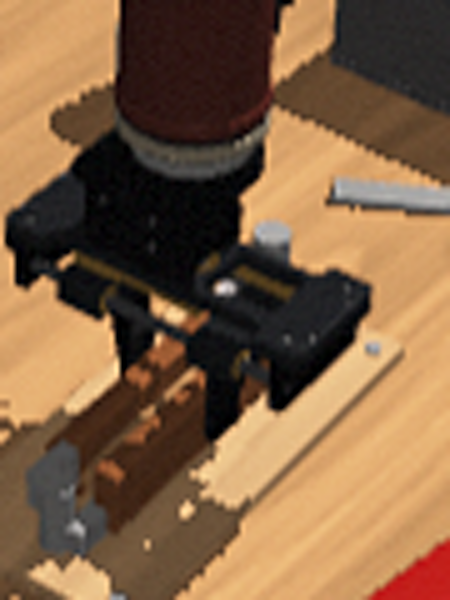

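Call:
move_arm:
  jaw: -1
  series:
    - [0,0,0,0]
    - [0,0,0,0]
    - [0,0,0,0]
    - [0,0,0,0]
    - [0,0,0,0]

```text
clock: 17.2
tcp_pos: [606.7, 167.0, 26.5]
tool_rot: [[-0.054, 0.999, 0.003], [0.998, 0.054, -0.018], [-0.018, 0.002, -1.0]]
wrist_force: [1.6, -0.1, -1.8]
grip_width: 47.9
```

```bash
python3 -c "
from h import *
print([(r['score'],at_z('scene',r['point'],76)) for r in env.spot_point('scene','pin_knob')], proj('scene',(601.5,256,76)))
go(*cl(110,0),28,1.627)
print(env.job_done())
"
```

```text
[(0.7, array([ 507.3324, -388.2161,   76.    ])), (0.56, array([ 472.8468, -205.7196,   76.    ])), (0.55, array([ 528.8403, -203.9598,   76.    ])), (0.48, array([ 555.7924, -385.7863,   76.    ])), (0.43, array([601.5099, 252.3092,  76.    ]))] [np.float64(324.3857219227522), np.float64(181.96838212126613)]
t 17.25 at [606.6913 166.9484  26.4942] phi 1.625187396283538 F [ 1.5671  0.7745 -1.0278] w 47.68923384664348 -> delta [-0.0014 -0.0005 -0.0015] turn -0.00181260371646208
the job is handed in; nothing more can be done
None
```

I pushed the swinging bar shut, seated the steel pin through both lugs, and handed in at 17.25 s with the gripper squeezing the two bars at mid-length. The hand-in gives no verdict, so the result rests on the checks below.

- **Bar shut:** the arm met a hard stop at about 17 N without moving further. The top picture then showed the bars parallel.
- **Pin home:** the gripper height puts the foot at about 16 mm. It pressed down to an upward force of about 12 N with no further travel.
- **Pin after release:** the last picture shows the knob standing on the lug. The scene camera's knob fix was about 4 mm from the hole axis. It had a low score (0.43) and the knob was partly hidden by the gripper, so I did not rely on it.
- **Final squeeze:** the opening is 47.7 mm against the nominal 48 mm, and the net side force is about 1.6 N, so the squeeze looks even. The force on each bar is not measured directly; I infer it from the fixed grip of half the maximum.
- **Other objects:** the wrist force showed no sign of contact with the other pegs or bystanders. I did not measure their positions again at the end.

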